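# Bring the reloaded label printer back into service

### The job

The label printer has just been given a new roll. Push its cover shut, then press down the raised front end of the power rocker to switch it on, then tap the long feed key all the way down and let it up, so the first label runs out. Only push, lightly, with the fingertips: lift or shove nothing, do not press the small round cancel key, and leave the things around the printer where they are.

Things in the scene. Friction and masses are not known exactly. Their poses are not given: they have to be found in the camera images.
- label_printer: Light grey label printer, loose on rubber feet, 200 (x) x 160 (y) mm, 113 mm high when closed, 1.5 kg; press it with 20 N at most. Origin: centre of its underside; x from its front (towards the robot) to its back, y to its left, z up. A level deck 80 mm up, x = -100 to -36 mm, holds at x = -70 mm, from left to right, power rocker (y = +52), cancel key (+6) and feed key (-44). Behind it the cover.
- cover (a joint): The hinged cover (a shell 160 mm wide, 129 mm front to back, with a clear window in its top) about the printer's rear top edge. rad: 0 closed, grows as the front edge rises; starts between 0.4 and 0.75. A stiff hinge holds it wherever it is left; 2 to 5 N on its top near the front edge pushes it shut against a firm stop. Follow its arc, down and towards the robot: straight down, the fingertips may bind on it.
- cover_hinge (a point): Middle of the cover's hinge line, at x = +88, y = 0, z = +82 mm of the printer, with the printer's axes. A monitor, 436 mm high, stands behind the printer on its left (its nearest edge about 0.63 m ahead of the robot base, 0.05 m to the left): come round it on the robot's side.
- cover_front (a point): Middle of the front edge of the cover's flat top, moving with the cover: 94 mm in front of the hinge line and 31 mm above it when closed (113 mm above the desk). In front of it the shell slopes down and ends in a lip 121 mm in front of the hinge line.
- power_rocker (a joint): Black rocker switch 33 mm front to back, 23 mm wide, its middle at x = -70, y = +52 mm of the printer. rad: 0 off, front end standing up (the start); 0.32 on, front end down. Dished on top; stiff, it stays where it is left, so press it right down to its stop: about 2 N on the front end, 5 mm of stroke at the front lip.
- rocker_front (a point): On the top of the rocker's front half, 10 mm in front of its middle: the spot to press; 90 mm above the desk when off, 87 mm when on. The front lip, 6 mm farther forward, stands 92 mm high when off, 87 mm when on.
- feed_key (a joint): Long black key 17 mm front to back, 42 mm wide, at the right of the deck. m: 0 up, 0.004 fully down; a spring returns it; starts to move at about 1.3 N, fully down at about 3.7 N.
- feed_top (a point): Centre of the feed key's top, 89 mm above the desk when up (9 mm above the deck).
- cancel_key (a joint): Small round black key, 17 mm across, between rocker and feed key; not to be pressed. m: 0 up, 0.004 down.
- cancel_top (a point): Centre of the cancel key's top, 89 mm above the desk when up.
- spare_roll: Spare roll of labels standing on end left of the printer, 90 mm across, 50 mm high; origin at its underside. Leave alone.
- pen_blue: Blue pen 146 mm long lying in front of the printer; origin at its underside. Leave alone.
- sticky_notes: Block of sticky notes 76 x 76 x 16 mm; origin at its underside. Leave alone.
- tape_dispenser: Tape dispenser 51 x 121 x 75 mm; origin at its underside. Leave alone.
- stapler: Stapler 36 x 152 x 41 mm; origin at its underside. Leave alone.
- scissors: Scissors 87 x 199 x 9 mm; origin at their underside. Leave alone.

How it is judged:
On the way, in this order (a step that is already met when the one before it is completed fails the run):
1. the cover is pushed shut (value of joint cover below 0.03 rad), for 0.2 s.
2. the power rocker is switched on (value of joint power_rocker above 0.25 rad), for 0.2 s.
3. the feed key is pressed down (value of joint feed_key above 0.003 m), for 0.04 s.
At the end, for the whole second after the job is handed in: The cover is closed (under 0.03 rad), the rocker on (over 0.25 rad), the feed key (pressed at least 3 mm after that) and the cancel key are up, and the printer stands at rest on its feet within 20 mm of where it stood (value of joint cover below 0.03 rad and value of joint power_rocker above 0.25 rad and value of joint each of feed_key, cancel_key below 0.001 m and distance of label_printer from where it was at the start of the episode below 0.02 m and angle between label_printer's own z axis and vertical below 0.03 rad and linear speed of label_printer below 0.01 m/s); the robot touches nothing.
It fails at once if the power is switched on while the cover is open (value of joint power_rocker above 0.2 rad and value of joint cover above 0.08 rad).
It fails at once if the feed key is pressed before the power is on, or the cancel key is pressed (value of joint cancel_key above 0.002 m or (value of joint feed_key above 0.002 m and value of joint power_rocker below 0.12 rad)).
It fails at once if the printer is pressed with more than 40 N (contact force between any of the fingers, the arm and label_printer above 40 N).
It fails at once if the printer is lifted, tipped or shoved more than 20 mm (height (world z) of label_printer above 0.006 m or angle between label_printer's own z axis and vertical above 0.08 rad or distance of label_printer from where it was at the start of the episode above 0.02 m).
It fails at once if a thing beside the printer is moved more than 15 mm (distance of any of spare_roll, pen_blue, sticky_notes, tape_dispenser, stapler, scissors from where it was at the start of the episode above 0.015 m).
It also fails if it takes over 48 s, if anything falls off the work surface, if the arm or the gripper's body presses on something with over 40 N, if the wrist force passes 120 N, or if a joint passes its speed limit or range.

### The arm

A 7-joint arm with a two-finger parallel gripper is mounted at the origin on a cart in front of the work surface, level with it; the furniture and walls round the work are solid. World frame = base frame: x ahead of the robot, y to its left, z up, the work surface at z = 0. Lengths are in m, angles in rad, forces in N, time in s.
With the tool pointing down it reaches from about 0.425 to 0.875 m from the base axis. Payload 9.9 kg.
Tool frame: the origin (TCP) lies on the front face of the gripper's body, between the roots of the fingers; the fingertips stand 73 mm ahead of it and the grasp point (between the pads) lies 54 mm ahead of it; z points along the fingers, y is the line along which they close (so a half turn about z gives the same grasp; the last joint's range is limited). The gripper opens to 85 mm and grips with 20 to 120 N. Pads are 22 mm wide; open, the fingers measure 114 mm over their backs; the gripper's body (76 mm by 85 mm) begins 54 mm behind the grasp point. The pads swing forward as they close: fully open they stand 13 mm farther back than shut.
Start: joints at [-1.388, 0.576, 0.025, 1.437, -0.015, 1.129, -0.057], TCP at [0.178, 0.651, 0.304] pointing down, gripper open.
Joint ranges: [-2.76, 2.76], [-0.34, 2.15], [-1.52, 1.57], [0.19, 2.46], [-1.09, 4.23], [0.17, 1.99], [-2.82, 2.82]. Speed limits (rad/s): [2.22, 2.22, 3.01, 3.01, 3.14, 3.14, 3.14].

### API

Orientations are given as a unit quaternion [x, y, z, w].
In Python, from cell import state, capture, finish_job gives the robot as it stands. The module is installed in compiled form; this text tells all that it offers.
- The arm moves only by the shell command python3 -m creep 'ROWS' [OPENING]. ROWS is a JSON object of lists of equal length, an entry for each row: "xyz": the shift along the world's x, y, z in mm, a list of three; "yaw": the turn about the world's z in rad. In form: {"xyz": [[dx, dy, dz], ...], "yaw": [yaw, ...]}. A call has exactly 10 rows; each row shifts and turns the commanded pose from where the row before left it; what a row does not reach is not made up. A row lasts 1/12 s, in which the tool goes at most 41.7 mm and 7.16 degrees, less where a joint would pass 70% of its speed; a pose out of reach is approached as far as the arm can. A call is refused whole if a number of a shift passes 41.7 or a number of a turn 0.125, either way. A call with a gripper value outside its range is refused whole. OPENING is the closure, from 0 (fully open) to 1 (shut), set as the call begins (- or left out, the last holds). The fingers move at their own pace and stop on an object; the grip force is fixed at half the most. Time passes only in rows, so rows that do not move let the fingers close, or fill a call up. It gives the time, the measured TCP pose, the force and the opening at its end, in the units of the state.
- state(): the state, without advancing time (a new reading comes with each control period).
- capture(name): name is "side" or "top"; returns a dict with "img" (480x640x3 uint8, red, green, blue), "fx", "fy", "cx", "cy" (pixels), "rvec" (rotation vector, rad) and "tvec" (3), from world to camera coordinates, as OpenCV has them. Camera axes: x right, y down, z forward; pixel columns grow to the right and rows downward; lengths in m; the calibration is good to about 2 mm. A picture is of the moment at which its call begins. There is no depth.
- finish_job(): hands the job in, once; it reports no verdict.
The state is a dict: "time_s": time; "joints": joint angles; "qd": joint speeds; "joint_efforts": joint torques, N m; "eef_pos": TCP position; "eef_rot": TCP orientation; "contact_force": force on the tool from outside, world axes, zero at the start; "moment": the same for the moment, N m; "width": opening from 0.0 (shut) to 1.0 (fully open).
Only numpy, scipy, OpenCV 4.12 (cv2) and the standard library are available. Lean on these libraries where they do the work, as an engineer would, in place of code of your own. Each camera call takes 0.05 s, during which the arm holds its last target. There are 200 camera calls.

## Working session

There is one attempt and no reset: what is moved stays moved. The work goes in short steps, Python scripts to look and compute and a shell command to move; the robot and the scene stay as the last step left them, time stands still between calls to the robot, and variables do not carry over. Pictures are saved under pics/ and viewed, on a budget of 10 in all, crops included, one or two more only if the job needs it, and the job is handed in when it is done.

```bash
mkdir -p pics
python3 - <<'E'
from cell import state,capture
import cv2,pickle,numpy as np
d={n:capture(n) for n in("side","top")}
pickle.dump(d,open("c0.pkl","wb"))
for n in d:
    cv2.imwrite(f"pics/{n}0.png",d[n]["img"][:,:,::-1])
    c=d[n];R=cv2.Rodrigues(np.array(c["rvec"],float))[0];print(n,c["fx"],c["cx"],c["cy"],-R.T@np.array(c["tvec"]).ravel(),R[2])
print(state())
E
```

```text
side 514.1045854766624 317.3515254434163 232.95676913365583 [1.28802988 0.1687824  1.00612105] [-0.64787495 -0.06180323 -0.75923541]
top 596.1365257508089 324.4935971111784 240.41717979379638 [0.32622042 0.08234318 1.44837861] [ 0.12433488 -0.00266063 -0.99223675]
{'time_s': 0.1, 'joints': array([-1.38780817,  0.5764604 ,  0.02482364,  1.43780828, -0.01498597,
        1.12905716, -0.05649795]), 'qd': array([-0.00029782, -0.00240119,  0.00073452, -0.00208518,  0.00084328,
        0.00133348, -0.00095376]), 'joint_efforts': array([ 6.22234555e-03, -7.67314553e+01,  2.25769691e+00, -2.86605227e+01,
        1.57288264e-02,  8.60489585e-03, -1.21687245e-05]), 'eef_pos': array([0.1778516 , 0.65083   , 0.30312554]), 'eef_rot': array([ 1.32968727e-01,  9.91119931e-01, -7.71867170e-04, -6.34792387e-05]), 'contact_force': array([-0.01912521,  0.80787945,  0.3158844 ]), 'moment': array([-0.02492594, -0.06054451,  0.0404825 ]), 'width': 1.0011227517561387}
```

View pics/side0.png

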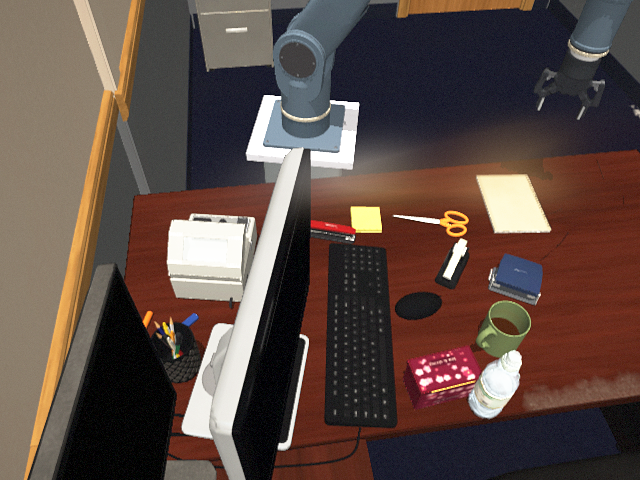

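View pics/top0.png

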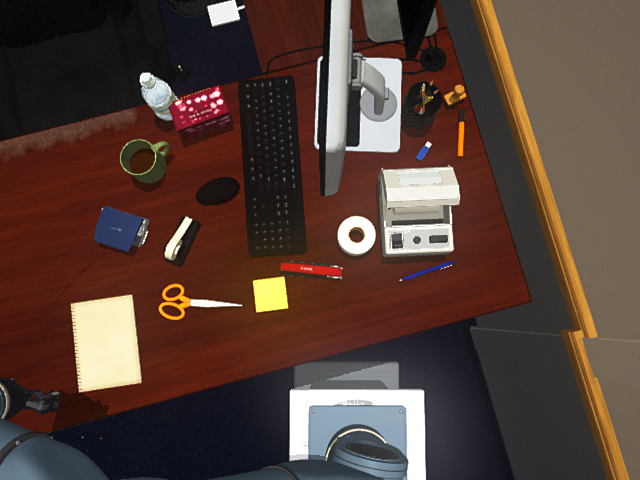

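Top: the printer is at about (418,212), with rocker ~(397,240), cancel ~(418,240) and feed ~(438,239). The roll is at (356,236), the pen at (427,272), and the monitor runs along x≈335 down to row 193. I'll zoom in on the printer in both views.

```bash
cat > h.py <<'E'
import cv2,numpy as np
def ray(c,u,v):
    R=cv2.Rodrigues(np.array(c["rvec"],float))[0];t=np.array(c["tvec"],float).ravel()
    d=R.T@np.array([(u-c["cx"])/c["fx"],(v-c["cy"])/c["fy"],1]);return -R.T@t,d
def onz(c,u,v,z):
    o,d=ray(c,u,v);return o+d*(z-o[2])/d[2]
def tri(a,pa,b,pb):
    o1,d1=ray(a,*pa);o2,d2=ray(b,*pb);s=np.linalg.lstsq(np.c_[d1,-d2],o2-o1,rcond=None)[0]
    p,q=o1+s[0]*d1,o2+s[1]*d2;return (p+q)/2,np.linalg.norm(p-q)
def proj(c,P):
    return cv2.projectPoints(np.array(P,float).reshape(-1,3),np.array(c["rvec"],float),np.array(c["tvec"],float),np.array([[c["fx"],0,c["cx"]],[0,c["fy"],c["cy"]],[0,0,1]]),None)[0][:,0]
E
python3 - <<'E'
import pickle,cv2,numpy as np
d=pickle.load(open("c0.pkl","rb"))
a=cv2.resize(d["top"]["img"][160:265,365:470],None,fx=5,fy=5,interpolation=cv2.INTER_CUBIC)[:,:,::-1][:, :400+125]
b=cv2.resize(d["side"]["img"][205:310,160:265],None,fx=5,fy=5,interpolation=cv2.INTER_CUBIC)[:,:,::-1]
m=np.hstack([a,b]);m=cv2.resize(m,(800,400),interpolation=cv2.INTER_AREA)
cv2.imwrite("pics/z.png",m)
E
```

```text
(no output)
```

View pics/z.png

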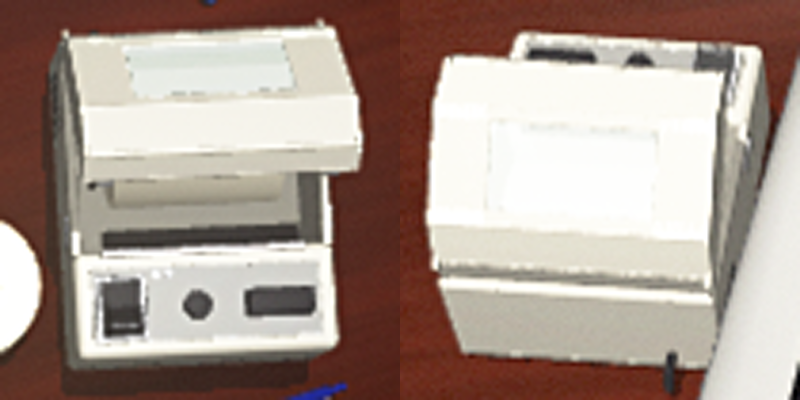

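Left of the crop (top view): rocker at (397.5,240.6), cancel (417,239.8), feed (438.8,238.7), and the fold at the front of the cover's top with its middle at ≈(422.5,186.8). Right (side view): the fold's middle is at ≈(207.5,221.3).

Run:
```python
import pickle,numpy as np
from h import *
d=pickle.load(open("c0.pkl","rb"));T,S=d["top"],d["side"]
f=lambda x,y:(365+x/3.81,160+y/3.81)
g=lambda x,y:(160+(x-400)/3.81,205+y/3.81)
R=onz(T,*f(124,307),.086);C=onz(T,*f(198,304),.089);F=onz(T,*f(281,300),.089)
print(R,C,F,np.linalg.norm(R-F),np.linalg.norm(C-F))
v=(R-F)[:2];yaw=np.arctan2(-v[0],v[1]);print("yaw",yaw)
c,s=np.cos(yaw),np.sin(yaw);M=np.array([[c,-s,0],[s,c,0],[0,0,1]])
O=np.mean([R-M@[-.07,.052,.086],C-M@[-.07,.006,.089],F-M@[-.07,-.044,.089]],0);print("O",O)
print("deck corners FL,FR", onz(T,*f(78,358),.08),onz(T,*f(340,345),.08), [O+M@[-.1,y,.08] for y in(.08,-.08)])
# feed seen in side for check
for p,q in[((82,110),(443,0)),]:pass
L=tri(T,f(82,110),S,g(720,68));Rr=tri(T,f(357,95),S,g(443,57));m=(L[0]+Rr[0])/2
print("cover fold L,R",L,Rr,m)
H=O+M@[.088,0,.082];l=M.T@(m-H);print("hinge",H,"local",l,"th",np.arctan2(l[2],-l[0])-np.arctan2(31,94),np.hypot(l[0],l[2]))
print("pen",onz(T,401,281,.005),onz(T,453,263,.005),"roll",onz(T,356,236,.05),"mon low",onz(T,335,193,.43))
```

```text
[ 0.49681394 -0.08962001  0.086     ] [ 0.49832913 -0.13394449  0.089     ] [ 0.50083769 -0.18412078  0.089     ] 0.09463395189987141 0.05023895437815139
yaw 0.0425532397980086
O [ 5.68795408e-01 -1.37579708e-01  9.25185854e-18]
deck corners FL,FR [ 0.46639543 -0.06206894  0.08      ] [ 0.47454098 -0.22104955  0.08      ] [array([ 0.4654827 , -0.06190617,  0.08      ]), array([ 0.47228917, -0.22176133,  0.08      ])]
cover fold L,R (array([ 0.59323978, -0.05252699,  0.2017796 ]), np.float64(0.0010958605060373903)) (array([ 0.60237097, -0.20659385,  0.19946115]), np.float64(0.0023386957924806293)) [ 0.59780537 -0.12956042  0.20062037]
hinge [ 0.65671575 -0.13383615  0.082     ] local [-0.05867515  0.00677794  0.11862037] th 0.7928850017970397 0.1323388329258138
pen [ 0.40836611 -0.10681549  0.005     ] [ 0.45224098 -0.23387639  0.005     ] roll [0.51209398 0.00404078 0.05      ] mon low [0.53696536 0.06143449 0.43      ]
```

Run:
```python
import pickle,numpy as np
from h import *
from scipy.optimize import brentq
d=pickle.load(open("c0.pkl","rb"));T,S=d["top"],d["side"]
f=lambda x,y:(365+x/3.81,160+y/3.81)
g=lambda x,y:(160+(x-400)/3.81,205+y/3.81)
y=.0426;c,s=np.cos(y),np.sin(y);M=np.array([[c,-s,0],[s,c,0],[0,0,1]]);H=np.array([.6567,-.1338,.082])
P=lambda th,x,yy,z:H+M@[-(x*np.cos(th)-z*np.sin(th)),yy,x*np.sin(th)+z*np.cos(th)]
for n,(a,b) in {"fold":((94,31),(82,110)),}.items():
  for th in(.4,.5,.6,.7,.75):
    q=[P(th,.094,yy,.031) for yy in(.08,-.08)]+[P(th,.121,yy,0) for yy in(.08,-.08)]
    t=(proj(T,q)-[365,160])*3.81;u=(proj(S,q)-[160,205])*3.81+[400,0]
    print(th,t.round().tolist(),u.round().tolist(),q[0].round(3))
for p,qq in((f(85,155),g(720,68)),(f(357,150),g(443,57))):
    m,e=tri(T,p,S,qq);l=M.T@(m-H);print(m,e,l,np.hypot(l[0],l[2]),np.arctan2(l[2],-l[0]))
```

```text
0.4 [[79.0, 154.0], [353.0, 143.0], [79.0, 222.0], [351.0, 211.0]] [[725.0, 112.0], [450.0, 94.0], [738.0, 84.0], [472.0, 68.0]] [ 0.579 -0.057  0.147]
0.5 [[80.0, 140.0], [355.0, 129.0], [81.0, 210.0], [354.0, 199.0]] [[722.0, 113.0], [445.0, 95.0], [735.0, 79.0], [466.0, 62.0]] [ 0.586 -0.057  0.154]
0.6 [[80.0, 125.0], [357.0, 114.0], [82.0, 196.0], [357.0, 185.0]] [[719.0, 116.0], [439.0, 98.0], [732.0, 75.0], [460.0, 58.0]] [ 0.593 -0.056  0.161]
0.7 [[81.0, 109.0], [358.0, 98.0], [83.0, 181.0], [360.0, 169.0]] [[716.0, 120.0], [433.0, 102.0], [728.0, 74.0], [454.0, 56.0]] [ 0.601 -0.056  0.166]
0.75 [[81.0, 101.0], [358.0, 90.0], [84.0, 172.0], [362.0, 161.0]] [[714.0, 123.0], [431.0, 105.0], [726.0, 74.0], [450.0, 56.0]] [ 0.606 -0.056  0.169]
[ 0.57252599 -0.05779541  0.17784878] 0.001460576678808144 [-0.08086083  0.07952036  0.09584878] 0.1254012043385024 0.8700124612138952
[ 0.57767216 -0.21618624  0.17034082] 0.005019195821217013 [-0.08246474 -0.07894592  0.08834082] 0.12084921403725771 0.8197867550377279
```

The fold fits a cover angle of ≈0.70 rad at a radius of 99 mm, and the width agrees. The printer origin is (0.569,-0.138) with yaw 0.043. Next I shut the gripper, turn +0.31, and come round the monitor on the robot's side.

```bash
python3 -m creep '{"xyz":[[17,-25,0],[17,-25,0],[17,-25,0],[17,-25,0],[17,-25,0],[17,-25,0],[17,-25,0],[17,-25,0],[17,-25,0],[17,-25,0]],"yaw":[0.031,0.031,0.031,0.031,0.031,0.031,0.031,0.031,0.031,0.031]}' 1
python3 -m creep '{"xyz":[[11,-25,0],[11,-25,0],[11,-25,0],[11,-25,0],[11,-25,0],[11,-25,0],[11,-25,0],[11,-25,0],[11,-25,0],[11,-25,0]],"yaw":[0,0,0,0,0,0,0,0,0,0]}'
python3 -m creep '{"xyz":[[1,-29,0],[1,-29,0],[1,-29,0],[1,-29,0],[1,-29,0],[1,-29,0],[1,-29,0],[1,-29,0],[1,-29,0],[1,-20,0]],"yaw":[0,0,0,0,0,0,0,0,0,0]}'
```

```text
time_s: 0.93
eef_pos: [0.3485, 0.3996, 0.3037]
eef_rot: [-0.022, 1.0, -0.0, -0.0]
contact_force: [0.5, 0.4, -0.1]
width: 0.001
time_s: 1.77
eef_pos: [0.4581, 0.1498, 0.3037]
eef_rot: [-0.022, 1.0, -0.0, -0.0]
contact_force: [0.7, 0.9, -0.5]
width: -0.002
time_s: 2.6
eef_pos: [0.4674, -0.1327, 0.3038]
eef_rot: [-0.021, 1.0, -0.0, -0.0]
contact_force: [-1.0, 0.4, -0.0]
width: 0.001
```

```bash
python3 -m creep '{"xyz":[[18,0,0],[18,0,0],[18,0,0],[18,0,0],[18,0,0],[18,0,0],[18,0,0],[18,0,-10],[16,0,-15],[0,0,-15]],"yaw":[0,0,0,0,0,0,0,0,0,0]}'
python3 - <<'E'
from cell import capture,state
import cv2,numpy as np
from h import *
ims=[]
for n,(x,y) in(("top",(365,150)),("side",(150,170))):
    c=capture(n);i=c["img"][y:y+130,x:x+130];ims.append(cv2.resize(i,(400,400),interpolation=cv2.INTER_CUBIC))
cv2.imwrite("pics/a.png",np.hstack(ims)[:,:,::-1])
E
```

```text
time_s: 3.43
eef_pos: [0.6306, -0.1292, 0.2628]
eef_rot: [-0.022, 1.0, 0.0, 0.001]
contact_force: [-0.5, 0.5, -0.3]
width: 0.001
```

View pics/a.png

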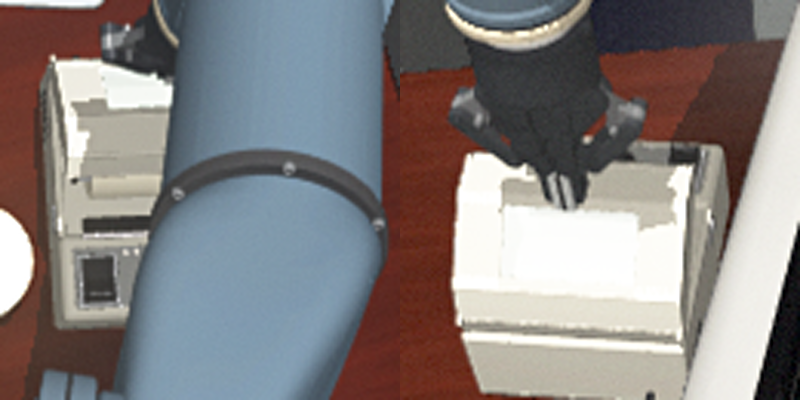

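Side: the shut fingertips are at crop (565,205), just above the top of the cover near its middle, and nothing touches. I'll lower onto it.

```bash
python3 -m creep '{"xyz":[[-2,-1,-6],[-2,-1,-6],[-1,-1,-6],[0,0,-4],[0,0,-2],[0,0,-1],[0,0,-1],[0,0,0],[0,0,0],[0,0,0]],"yaw":[0,0,0,0,0,0,0,0,0,0]}'
python3 -m creep '{"xyz":[[-1,0,-1],[-1,0,-1],[-1,0,-1],[-1,0,-1],[-1,0,-1],[-1,0,-1],[0,0,0],[0,0,0],[0,0,0],[0,0,0]],"yaw":[0,0,0,0,0,0,0,0,0,0]}'
```

```text
time_s: 4.37
eef_pos: [0.6231, -0.1329, 0.2381]
eef_rot: [-0.022, 1.0, -0.0, 0.0]
contact_force: [0.3, -0.0, 0.5]
width: -0.002
time_s: 5.2
eef_pos: [0.6169, -0.1328, 0.2317]
eef_rot: [-0.022, 1.0, 0.0, -0.0]
contact_force: [0.3, 0.4, -0.1]
width: -0.001
```

```bash
python3 -m creep '{"xyz":[[-1,0,-1],[-1,0,-1],[-1,0,-1],[-1,0,-1],[-1,0,-1],[-1,0,-1],[0,0,0],[0,0,0],[0,0,0],[0,0,0]],"yaw":[0,0,0,0,0,0,0,0,0,0]}'
python3 - <<'E'
from cell import capture,state
import cv2,numpy as np
from h import *
print(state()["contact_force"])
c=capture("side");i=c["img"][170:290,150:280]
cv2.imwrite("pics/b.png",cv2.resize(i,(650,600),interpolation=cv2.INTER_CUBIC)[:,:,::-1])
E
```

```text
time_s: 6.03
eef_pos: [0.6109, -0.1328, 0.2257]
eef_rot: [-0.022, 1.0, 0.0, -0.0]
contact_force: [-0.8, -0.3, 1.0]
width: 0.0
[-0.8254174  -0.32651304  1.01643698]
```

View pics/b.png

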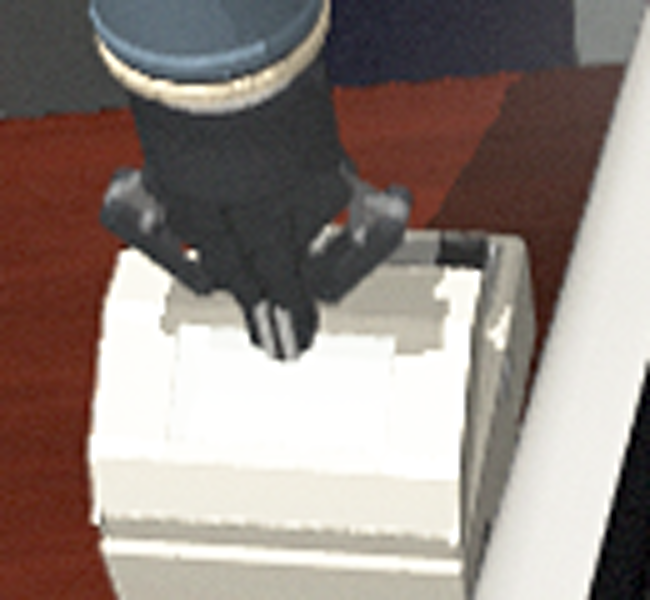

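The tips are on the cover at (285,355), about 1 N. The lip's corner has shifted to about θ≈0.55, so contact is made and the cover is moving. I'll follow the arc.

```bash
python3 -m creep '{"xyz":[[-3.5,0,-3],[-3.4,0,-3],[-3.2,0,-3.2],[-3.1,-0.5,-3.4],[-2.9,0,-3.5],[-2.7,-0.5,-3.6],[-2.5,0,-3.8],[0,0,0],[0,0,0],[0,0,0]],"yaw":[0,0,0,0,0,0,0,0,0,0]}'
```

```text
time_s: 6.92
eef_pos: [0.5895, -0.1339, 0.2023]
eef_rot: [-0.022, 1.0, -0.0, -0.0]
contact_force: [0.2, 0.5, -0.4]
width: -0.001
```

```bash
python3 -m creep '{"xyz":[[-2.3,0,-3.9],[-2.1,0,-4],[-1.9,0,-4],[-1,0,-2],[-0.5,0,-1],[0,0,-1],[0,0,0],[0,0,0],[0,0,0],[0,0,0]],"yaw":[0,0,0,0,0,0,0,0,0,0]}'
```

```text
time_s: 7.75
eef_pos: [0.5818, -0.1338, 0.1865]
eef_rot: [-0.022, 1.0, 0.0, -0.0]
contact_force: [0.7, -0.4, -0.4]
width: 0.005
```

```bash
python3 -m creep '{"xyz":[[0,0,-0.5],[0,0,-0.5],[0,0,-0.5],[0,0,-0.5],[0,0,0],[0,0,0],[0,0,0],[0,0,0],[0,0,0],[0,0,0]],"yaw":[0,0,0,0,0,0,0,0,0,0]}'
python3 -m creep '{"xyz":[[0,0,-0.5],[0,0,-0.5],[0,0,0],[0,0,0],[0,0,0],[0,0,0],[0,0,0],[0,0,0],[0,0,0],[0,0,0]],"yaw":[0,0,0,0,0,0,0,0,0,0]}'
python3 - <<'E'
from cell import capture,state
import cv2,numpy as np
print(state()["contact_force"])
c=capture("side");i=c["img"][170:290,150:280]
cv2.imwrite("pics/c.png",cv2.resize(i,(650,600),interpolation=cv2.INTER_CUBIC)[:,:,::-1])
E
```

```text
time_s: 8.58
eef_pos: [0.5819, -0.1339, 0.1847]
eef_rot: [-0.022, 1.0, -0.0, 0.0]
contact_force: [-0.8, -0.1, 5.1]
width: -0.003
time_s: 9.42
eef_pos: [0.5819, -0.1339, 0.1846]
eef_rot: [-0.022, 1.0, 0.0, 0.0]
contact_force: [-4.7, 1.1, 14.0]
width: -0.004
[-4.73648832  1.11395226 13.97962383]
```

View pics/c.png

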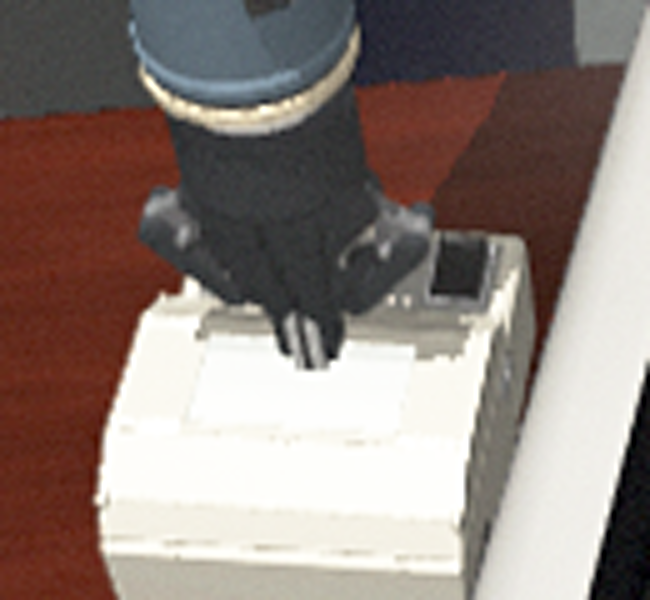

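The cover is shut: the front seam is even, and there's a firm stop at 14 N with TCP z 0.1846, so the tip offset is about 72 mm. The rocker shows at (460,268) in the crop. I'll check it against the estimate and lift off.

```bash
python3 -m creep '{"xyz":[[0,0,2],[0,0,4],[0,0,8],[0,0,8],[0,0,8],[-8,2,5],[-20,8,0],[-24,12,0],[-24,12,0],[-22,11,0]],"yaw":[0,0,0,0,0,0,0,0,0,0]}'
python3 - <<'E'
from cell import capture,state
import cv2,numpy as np
from h import *
c=capture("side");t=capture("top")
print(state()["contact_force"],proj(c,[[.4966,-.0886,.086],[.4988,-.184,.089]]),proj(t,[[.4966,-.0886,.086],[.5,-.184,.089],[.498,-.1345,.089]]))
i=c["img"][170:290,150:280];j=t["img"][160:280,360:490]
cv2.imwrite("pics/d.png",np.hstack([cv2.resize(k,(400,370),interpolation=cv2.INTER_CUBIC) for k in(i,j)])[:,:,::-1])
E
```

```text
time_s: 10.3
eef_pos: [0.4819, -0.0883, 0.2188]
eef_rot: [-0.022, 1.0, 0.0, -0.0]
contact_force: [-0.5, 0.6, 0.2]
width: 0.001
[ 0.08596388 -0.35157862  0.76566278] [[241.69607835 223.70865426]
 [202.1111815  219.80804863]] [[397.10465567 240.66892194]
 [438.70906609 239.1013307 ]
 [417.21259045 239.93238963]]
```

View pics/d.png

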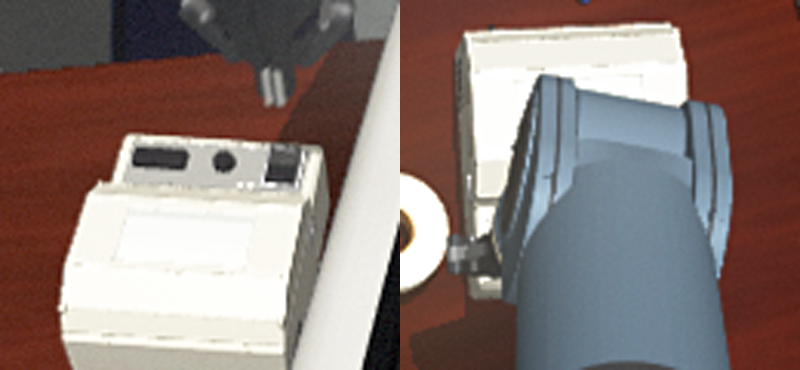

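Side crop: rocker at (283,163), i.e. (242,223) against a predicted (241.7,223.7). The feed key agrees as well, so the printer hasn't shifted and the cover is closed. I'll lower onto the rocker's front.

```bash
python3 -m creep '{"xyz":[[1,-0.5,-10],[0,0,-12],[0,0,-12],[0,0,-10],[0,0,-6],[0,0,-2],[0,0,-1],[0,0,-1],[0,0,-1],[0,0,0]],"yaw":[0,0,0,0,0,0,0,0,0,0]}'
python3 -m creep '{"xyz":[[0,0,-0.5],[0,0,-0.5],[0,0,-0.5],[0,0,-0.5],[0,0,-0.5],[0,0,-0.5],[0,0,-0.5],[0,0,0],[0,0,0],[0,0,0]],"yaw":[0,0,0,0,0,0,0,0,0,0]}'
```

```text
time_s: 11.23
eef_pos: [0.4849, -0.0896, 0.1637]
eef_rot: [-0.022, 1.0, -0.0, 0.0]
contact_force: [-0.0, -0.8, 0.7]
width: 0.004
time_s: 12.07
eef_pos: [0.4851, -0.0893, 0.16]
eef_rot: [-0.022, 1.0, -0.0, 0.0]
contact_force: [-0.3, -1.6, -0.6]
width: -0.001
```

```bash
python3 -m creep '{"xyz":[[0,0,-0.5],[0,0,-0.5],[0,0,-0.5],[0,0,0],[0,0,0],[0,0,0],[0,0,0],[0,0,0],[0,0,0],[0,0,0]],"yaw":[0,0,0,0,0,0,0,0,0,0]}'
```

```text
time_s: 12.9
eef_pos: [0.485, -0.0894, 0.1591]
eef_rot: [-0.022, 1.0, 0.0, 0.0]
contact_force: [-2.8, -0.2, 11.2]
width: 0.004
```

Firm stop at 11 N with the tips at 87 mm, which is the on height. I'll lift, move over the feed key and look.

```bash
python3 -m creep '{"xyz":[[0,0,3],[0,0,8],[0,0,12],[0,0,12],[0,0,10],[4,-24,0],[4,-24,0],[4,-24,0],[4,-23,0],[0,0,0]],"yaw":[0,0,0,0,0,0,0,0,0,0]}'
python3 - <<'E'
from cell import capture,state
import cv2,numpy as np
c=capture("side");t=capture("top")
print(state()["contact_force"],state()["eef_pos"])
i=c["img"][170:290,150:280];j=t["img"][160:280,360:490]
cv2.imwrite("pics/e.png",np.hstack([cv2.resize(k,(400,370),interpolation=cv2.INTER_CUBIC) for k in(i,j)])[:,:,::-1])
E
```

```text
time_s: 13.73
eef_pos: [0.5011, -0.1894, 0.2042]
eef_rot: [-0.019, 1.0, -0.002, 0.001]
contact_force: [-0.4, -0.4, -0.4]
width: -0.0
[-0.39326341  1.02757741 -0.35107952] [ 0.50072537 -0.18523138  0.2037455 ]
```

View pics/e.png

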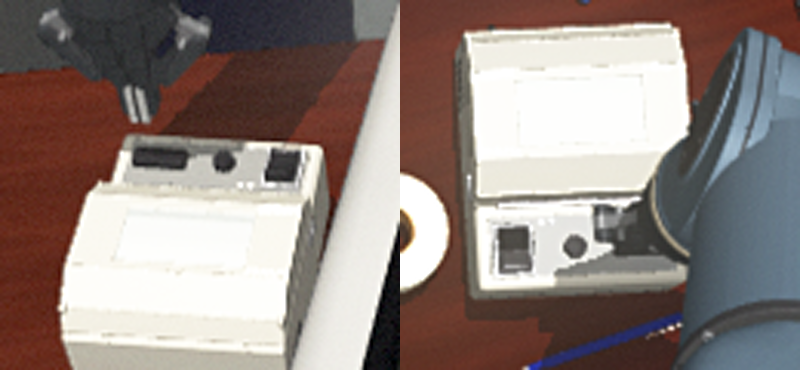

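The rocker's shading in the side view (283,165) has changed, its front glint is gone, and the printer hasn't moved. The tips are above the feed key. I'll tap it down to its stop.

```bash
python3 -m creep '{"xyz":[[0,0,-10],[0,0,-10],[0,0,-10],[0,0,-7],[0,0,-3],[0,0,-1],[0,0,-1],[0,0,0],[0,0,0],[0,0,0]],"yaw":[0,0,0,0,0,0,0,0,0,0]}'
python3 -m creep '{"xyz":[[0,0,-0.5],[0,0,-0.5],[0,0,-0.5],[0,0,-0.5],[0,0,-0.5],[0,0,-0.5],[0,0,0],[0,0,0],[0,0,0],[0,0,0]],"yaw":[0,0,0,0,0,0,0,0,0,0]}'
```

```text
time_s: 14.67
eef_pos: [0.5011, -0.1845, 0.1618]
eef_rot: [-0.022, 1.0, -0.0, 0.0]
contact_force: [-0.6, 0.7, 0.4]
width: 0.001
time_s: 15.5
eef_pos: [0.5011, -0.1845, 0.1586]
eef_rot: [-0.022, 1.0, -0.0, 0.0]
contact_force: [1.3, -1.6, 2.4]
width: -0.003
```

```bash
python3 -m creep '{"xyz":[[0,0,-0.5],[0,0,-0.5],[0,0,-0.5],[0,0,-0.5],[0,0,0],[0,0,0],[0,0,0],[0,0,0],[0,0,0],[0,0,0]],"yaw":[0,0,0,0,0,0,0,0,0,0]}'
```

```text
time_s: 16.33
eef_pos: [0.5011, -0.1846, 0.1574]
eef_rot: [-0.021, 1.0, -0.0, 0.001]
contact_force: [-0.9, 0.1, 15.8]
width: 0.0
```

The key bottomed out, with force up to 15.8 N and the stop at TCP 0.1574. I'll let it up and retreat.

```bash
python3 -m creep '{"xyz":[[0,0,2],[0,0,4],[0,0,10],[0,0,14],[0,0,18],[0,0,24],[0,0,24],[-5,20,20],[-5,30,10],[-5,30,0]],"yaw":[0,0,0,0,0,0,0,0,0,0]}'
python3 -m creep '{"xyz":[[0,30,0],[0,30,0],[0,30,0],[0,30,0],[0,30,0],[0,30,0],[0,30,0],[0,30,0],[0,0,0],[0,0,0]],"yaw":[0,0,0,0,0,0,0,0,0,0]}'
python3 - <<'E'
from cell import capture,state
import cv2,numpy as np
c=capture("side");t=capture("top")
print(state()["contact_force"],state()["eef_pos"])
i=c["img"][190:290,160:270];j=t["img"][160:290,360:490]
cv2.imwrite("pics/f.png",np.hstack([cv2.resize(k,(400,400),interpolation=cv2.INTER_CUBIC) for k in(i,j)])[:,:,::-1])
E
```

```text
time_s: 17.17
eef_pos: [0.4858, -0.1042, 0.285]
eef_rot: [-0.02, 1.0, -0.0, 0.001]
contact_force: [0.8, 0.9, -0.5]
width: -0.002
time_s: 18.0
eef_pos: [0.485, 0.1373, 0.2825]
eef_rot: [-0.024, 1.0, -0.0, -0.001]
contact_force: [0.2, 0.1, -0.9]
width: 0.003
[-0.85425088 -0.44694523 -0.12720607] [0.48539094 0.1347692  0.28250563]
```

View pics/f.png

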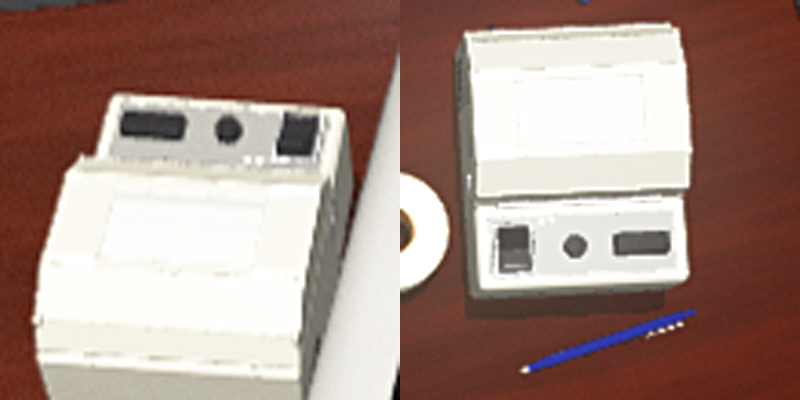

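```bash
python3 -c "
from cell import finish_job;print(finish_job())"
```

```text
the job is handed in; nothing more can be done
None
```

I pushed the cover shut, switched the power rocker on, tapped the feed key down and let it up, then moved the arm clear and handed the job in at about 18 s. The hand-in gives no verdict, so the results below are from force, fingertip height and the camera pictures.

| Step | Stop felt | Fingertip height |
|---|---|---|
| Cover shut | 14 N | about 112 mm (113 expected, read with the nominal 73 mm finger length) |
| Rocker on | 11 N | about 87 mm, its "on" height |
| Feed key down | 15.8 N | 3.6 mm or more below its rest height |

- **Final pictures:** the cover is closed and the rocker's shading has flipped. The feed and cancel keys look up, and I never went down on the cancel key. The printer, pen and roll look unmoved; I did not re-check the other things, which the arm only passed over, well above them.
- **Robot at rest:** it is clear of everything, with the wrist force reading about zero.
- **Not seen or unsure:** no printed label shows in the pictures. I judged the rocker from height, force and shading, not from a direct angle measurement.
- **One disagreement:** an early two-view fix of the cover's front edge gave a radius of 132 mm instead of 99 mm, because I had matched two different edges. I replaced it with a check against the cover's known geometry, which gave a starting angle of about 0.70 rad. The fingertips only registered contact a little lower than that predicted.

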